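# Unmould an ice block and load the ice shaver

### The arm

A 7-joint arm with a two-finger parallel gripper is mounted at the origin on the work surface. World frame = base frame: x ahead of the robot, y to its left, z up, the work surface at z = 0. Lengths are in mm, angles in rad, forces in N, time in s.
With the tool pointing down it reaches from about 400 to 850 mm from the base axis. Payload 6.9 kg.
Tool frame: the origin (TCP) lies between the finger pads; the fingertips stand 19 mm ahead of it and the grasp point (between the pads) is the TCP; z points along the fingers, y is the line along which they close (so a half turn about z gives the same grasp; the last joint's range is limited). The gripper opens to 85 mm and grips with 20 to 120 N. Pads are 22 mm wide; open, the fingers measure 114 mm over their backs; the gripper's body (76 mm by 85 mm) begins 54 mm behind the grasp point. The pads swing forward as they close: fully open they stand 13 mm farther back than shut.
Start: joints at [-1.093, 0.507, -0.238, 1.5, 0.126, 1.149, -0.155], TCP at [227.658, 582.051, 250.275] pointing down, gripper open.
Joint ranges: [-3.08, 3.08], [-0.24, 2.05], [-1.43, 1.35], [0, 2.5], [-1.52, 4.66], [0.17, 1.96], [-2.89, 2.89]. Speed limits (rad/s): [2.39, 2.39, 3.14, 3.14, 3.14, 3.14, 3.14].

### API

Orientations are given as a rotation vector (axis times angle).
In Python, from workcell import arm, viewer gives the robot as it stands.
- The arm moves only by the shell command python3 -m inch 'ROWS' [OPENING] [FORCE]. ROWS is JSON, a list that holds one entry, the list of rows, each a list of 6 numbers: the shift along the tool's x, y, z in units of 0.3 m (1.0 is 0.3 m), then the turn, a rotation vector about the tool's x, y, z in units of 6 degrees (1.0 is 6 degrees). In form: [[[x, y, z, wx, wy, wz], ...]]. A call has 1 to 12 rows; each row shifts and turns the commanded pose from where the row before left it, along the tool's axes as they then stand; what a row does not reach is not made up. A row lasts 1/8 s, in which the tool goes at most 62.5 mm and 10.7 degrees, less where a joint would pass 70% of its speed; a pose out of reach is approached as far as the arm can. A call with a number of a shift or a turn outside -1 to 1 is refused whole. A call with a gripper value outside its range is refused whole. OPENING is the finger opening in mm, from 0 to 85.4, set as the call begins (- or left out, the last holds). The fingers move at their own pace and stop on an object; FORCE is the grip in N (left out, the last holds). Time passes only in rows, so rows that do not move let the fingers close. It gives the time, the measured TCP pose, the force, the opening and the grip force at its end, in the units of the state.
- arm.observe(): the state, without advancing time (a new reading comes with each control period).
- viewer.snapshot(name): name is "scene" or "top"; returns a dict with "color" (384x512x3 uint8, red, green, blue), "depth" (384x512 float32, mm along the optical axis (not along the pixel's ray), 0 where there is no reading), "vfov" (degrees; the focal length in pixels is half the picture's height over the tangent of half this angle, whatever the lens; pixels are square), "cx", "cy" (the principal point, pixels), "dist_coeffs" ([k1, k2, p1, p2, k3] as OpenCV has them; the pictures are not rectified), "T" (4x4, takes a point from camera to world coordinates). Camera axes: x right, y down, z forward; pixel columns grow to the right and rows downward; lengths in mm; the calibration is good to about 2 mm. A picture is of the moment at which its call begins.
- arm.finish_job(): hands the job in; it is judged then, once.
The state is a dict: "time": time; "joints": joint angles; "qd": joint speeds; "joint_torque": joint torques, N m; "position": TCP position; "orientation": TCP orientation; "contact_force": force on the tool from outside, world axes, zero at the start; "torque": the same for the moment, N m; "gripper_width": finger opening in mm; "grip_force": force on a finger pad.
Only numpy, scipy, OpenCV 4.12 (cv2) and the standard library are available. Lean on these libraries where they do the work, as an engineer would, in place of code of your own. Each camera call takes 0.05 s, during which the arm holds its last target. There are 200 camera calls.

### The job

Swing the cam lever of the ice mould fully open to free the ice block, lift the block out of the mould and set it down flat on the wooden board, letting go of it. Then take it again near one end and slide it lengthwise under the roof of the ice shaver's infeed until it lies fully home against the back stop, and let go. Do not drop the block, and leave the other kitchenware where it is.

Things in the scene. Friction and masses are not known exactly. Their poses are not given: they have to be found in the camera images.
- block: the ice block: a cloudy white rectangular block, 130 mm long (its x) x 52 mm wide (its y) x 45 mm tall (z), about 0.3 kg. Origin: centre of its underside. At the start it lies in the mould, its x along the mould's x.
- mould: open ice mould, fixed: aluminium walls on a dark base plate 250 x 100 x 8 mm. Origin: under the cavity centre, at table height; x along the cavity. Cavity floor at z = 8 mm, walls up to z = 53 mm (level with the block's top), 3 mm clear of the block. The long walls (inner face 29 mm off the centre line, 10 mm thick) have finger windows in their middle; lever and keeper are at the -x end.
- window (a point): centre of the cavity floor, between the two finger windows. Each window is a 52 mm wide gap in the middle of a long wall, open from the top down to the base plate: only here can the block be gripped in the mould, across its width. Axes as the mould's.
- keeper_lip (a point): edge of the dark keeper lip that holds the block down, top at 64 mm above the table, 48 mm wide. Locked it reaches 12 mm over the block's -x end; opening the lever draws it back by 25 mm, clear of the block.
- lever (a joint): cam lever of the mould, rad: 0 = locked (starts at 0 to 0.15), 1.31 = its end stop, keeper fully drawn back. It turns about a vertical axis (anticlockwise seen from above opens it), needs about 2 N at the knob and stays where it is left.
- lever_knob (a point): top centre of the upright black knob at the end of the cam lever: a round post 22 mm in diameter, 40 mm tall; its top is 110 mm above the table, and the 16 mm wide lever arm below it spans 68 to 78 mm above the table.
- lever_pivot (a point): the lever's vertical pivot axis, 66 mm above the table (128 mm from the mould's origin along its -x); the knob runs on a circle of 80 mm radius about it.
- board: wooden cutting board, fixed, 220 mm (x) x 180 mm (y) x 15 mm thick. Origin: centre of its underside; top at z = 15 mm.
- shaver: table-top ice shaver, fixed: white tower 180 mm wide, 240 mm tall with a low steel infeed bed in front. Origin: at table height on the bed's centre line, in the plane of the back stop (the tower's face); x is the direction in which the block is pushed in. The bed runs from x = -145 mm to 0, 120 mm wide, top at z = 20 mm. The tower lies at x above 0.
- infeed (a point): mouth of the infeed, on the bed's centre line at bed height, 78 mm in front of the back stop. From here guides (72 mm apart inside, 85 mm over all here) close in to inner faces 58 mm apart, at 62 mm from the stop, and run to the stop. A roof covers 55 to 5 mm from the stop: underside 54 mm and top 61 mm above the bed.
- home (a point): where the centre of the block's underside is when the block is fully home in the shaver: on the bed, 65 mm in front of the back stop. Axes as the shaver's.
- canister_a: loose bystander: lidded round steel canister, 96 mm across, 132 mm tall. Origin: middle of its underside.
- canister_b: loose bystander: smaller lidded round steel canister, 78 mm across, 107 mm tall. Origin: middle of its underside.
- jar: loose bystander: closed amber glass jar, 60 mm across, 85 mm tall. Origin: middle of its underside.
- spoon: loose bystander: wooden spoon lying flat, about 200 to 250 mm long. Origin: near its middle, on the underside; x along it.
- spatula: loose bystander: spatula with a black handle lying flat, about 250 mm long. Origin: near its middle, on the underside; x along it.
- food_box: loose bystander: lidded rectangular steel food box, 178 x 118 mm, 150 mm tall. Origin: middle of its underside.
Mind the look-alikes: they are no part of the job. Leave any green look-alike of the block alone.

How it is judged (in metres and radians):
On the way, in this order (a step that is already met when the one before it is completed fails the run):
1. the cam lever is swung open (at least 1.1 rad) while the block is still in the mould (value of joint lever above 1.1 rad and distance between block and mould below 0.02 m), for 0.1 s.
2. the block lies flat on the board, its centre over the board, at rest and let go (x of block in the frame of board between -0.105 and 0.105 m and y of block in the frame of board between -0.085 and 0.085 m and z of block in the frame of board between 0.011 and 0.019 m and angle between block's own z axis and vertical below 0.08 rad and contact force between block and the fingers below 0.2 N and linear speed of block below 0.02 m/s), for 0.2 s.
At the end, for the whole second after the job is handed in: The block lies flat on the shaver's bed between the guides, lengthwise (within 0.09 rad), its leading end within 6 mm of the back stop (its origin within 6 mm of the home point along and across, 4 mm in height), at rest and let go; the cam lever is still open (at least 1.1 rad) (x of block in the frame of home between -0.006 and 0.006 m and y of block in the frame of home between -0.006 and 0.006 m and z of block in the frame of home between -0.004 and 0.004 m and angle between block's own z axis and vertical below 0.08 rad and contact force between block and the fingers below 0.2 N and linear speed of block below 0.02 m/s and angle between the x axis of block and the x axis of home, either way round below 0.09 rad and value of joint lever above 1.1 rad); the robot touches nothing.
It fails at once if the block is dropped: it moves faster than 0.7 m/s while no finger touches it (a fall of about 25 mm) (linear speed of block above 0.7 m/s and contact force between block and the fingers below 0.05 N).
It fails at once if a bystander is moved by more than 30 mm (distance of any of canister_a, canister_b, jar, spoon, spatula, food_box from where it was at the start of the episode above 0.03 m).
It also fails if it takes over 67 s, if anything falls off the work surface, if the arm or the gripper's body presses on something with over 40 N, if the wrist force passes 120 N, or if a joint passes its speed limit or range.

## Working session

There is one attempt and no reset: what is moved stays moved. The work goes in short steps, Python scripts to look and compute and a shell command to move; the robot and the scene stay as the last step left them, time stands still between calls to the robot, and variables do not carry over. Pictures are saved under pics/ and viewed, at most 10 in all, crops included, and the job is handed in when it is done.

```bash
ls; mkdir -p pics; python3 - <<'E'
from workcell import arm, viewer
import cv2,numpy as np
print(arm.observe())
for n in("scene","top"):
    s=viewer.snapshot(n); cv2.imwrite(f"pics/{n}0.png",s["color"][:,:,::-1]); np.savez(f"pics/{n}0.npz",**s)
    print(n,s["vfov"],s["cx"],s["cy"],s["dist_coeffs"],s["T"])
E
```

```text
pics
{'time': 0.0, 'joints': array([-1.09247196,  0.50832965, -0.23749332,  1.50112903,  0.12569205,
        1.14889698, -0.15478126]), 'qd': array([-1.03699588e-03, -6.21756318e-04, -4.32070633e-04,  3.50392412e-05,
        1.39939699e-04,  5.69884844e-04,  6.54889235e-04]), 'joint_torque': array([ 6.49934682e-04, -6.20589209e+01, -2.18645163e+00, -2.49655241e+01,
        1.27505921e-02,  1.16905119e-02, -3.14848614e-05]), 'position': array([227.57020537, 581.59583089, 249.43494332]), 'orientation': array([-5.82184203e-01, -3.08688323e+00,  2.75339532e-03]), 'contact_force': array([-0.01343409,  0.3023512 ,  0.08494007]), 'torque': array([-0.03524193,  0.03852337, -0.00488455]), 'grip_force': 0.0, 'gripper_width': 85.60452158797713}
scene 47.056822634669864 259.60245074275383 185.03782087470194 [-0.12107254  0.          0.          0.          0.        ] [[ 6.38170063e-01  4.82538873e-01 -5.99912666e-01  1.20869273e+03]
 [ 7.69816256e-01 -4.11112306e-01  4.88231097e-01 -5.52554992e+02]
 [-1.10409964e-02 -7.73396992e-01 -6.33825834e-01  8.70011195e+02]
 [ 0.00000000e+00  0.00000000e+00  0.00000000e+00  1.00000000e+00]]
top 44.49845162975311 264.6392419093736 185.82108250954943 [-0.12821814  0.          0.          0.          0.        ] [[-1.70109187e-03 -9.81999399e-01  1.88876381e-01  1.54512277e+02]
 [-9.99977950e-01  2.88286564e-03  5.98231477e-03  4.90524626e+01]
 [-6.41913474e-03 -1.88862040e-01 -9.81982650e-01  1.73469083e+03]
 [ 0.00000000e+00  0.00000000e+00  0.00000000e+00  1.00000000e+00]]
```

View pics/scene0.png

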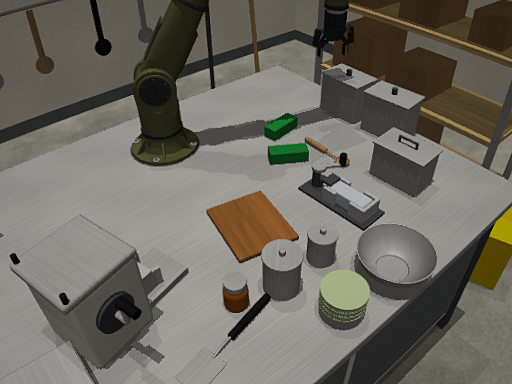

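View pics/top0.png

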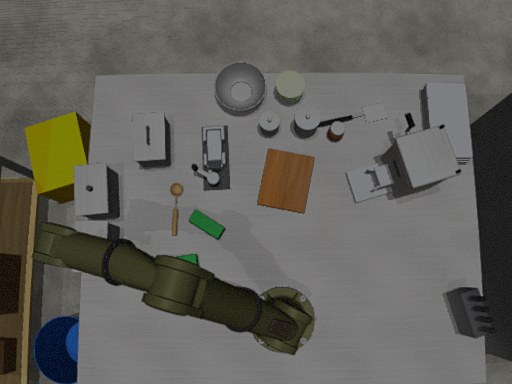

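The scene view shows the mould at about (342,198), the board at (252,224), the shaver at lower left with its bed at about (165,280), and two green decoys at (281,126) and (288,153). In the top view the mould is at (214,157), lever and knob at (213,178)/(195,168), board at (287,181), and infeed bed at (368,182). Only the white block in the mould fits the description of the ice block. I'll confirm that in an enlarged crop.

```bash
cat > h.py <<'E'
import numpy as np, cv2
def load(f): return dict(np.load(f))
def K(s):
    f=s["color"].shape[0]/2/np.tan(np.radians(s["vfov"])/2); return np.array([[f,0,s["cx"]],[0,f,s["cy"]],[0,0,1.]])
def ray(s,px):
    p=cv2.undistortPoints(np.array(px,float).reshape(-1,1,2),K(s),np.array(s["dist_coeffs"],float)).reshape(-1,2)
    d=np.c_[p,np.ones(len(p))]; T=np.array(s["T"]); return T[:3,3],d@T[:3,:3].T
def onz(s,px,z):
    o,d=ray(s,px); return o+d*((z-o[2])/d[:,2])[:,None]
def cloud(s):
    h,w=s["depth"].shape; v,u=np.mgrid[:h,:w]; o,d=ray(s,np.c_[u.ravel(),v.ravel()])
    P=o+d*s["depth"].ravel()[:,None]; P[s["depth"].ravel()==0]=np.nan; return P.reshape(h,w,3)
def proj(s,P):
    T=np.linalg.inv(s["T"]); q=np.asarray(P,float).reshape(-1,3)@T[:3,:3].T+T[:3,3]
    return cv2.projectPoints(q,np.zeros(3),np.zeros(3),K(s),np.array(s["dist_coeffs"],float))[0].reshape(-1,2)
E
python3 - <<'E'
from h import *
a=load("pics/top0.npz"); b=load("pics/scene0.npz")
def c(s,x,y,w,h,k): return cv2.resize(s["color"][y:y+h,x:x+w,::-1],None,fx=k,fy=k,interpolation=cv2.INTER_NEAREST)
L=c(a,185,115,55,80,7); R=c(a,335,110,130,100,3)
R2=c(b,290,150,105,80,4)[:,:390]
im=np.zeros((600,785,3),np.uint8); im[:560,:385]=L; im[:300,390:780]=R; im[300:600,390:780]=c(b,290,155,105,75,4)[:300,:390]
cv2.imwrite("pics/crop1.png",im)
C=cloud(a)
for n,z0,z1,(x,y,w,h) in (("board",10,20,(250,140,70,80)),("blockmould",45,60,(195,120,40,75)),("bed",15,26,(335,150,70,60)),("roof",74,90,(335,150,70,60)),("tower",225,255,(370,110,100,90)),("base",4,13,(190,115,50,80)),("knob",95,125,(185,150,45,45))):
    m=np.zeros(C.shape[:2],bool); m[y:y+h,x:x+w]=1; m&=(C[...,2]>z0)&(C[...,2]<z1)
    P=C[m]; print(n,len(P))
    if len(P)>4:
        r=cv2.minAreaRect(P[:,:2].astype(np.float32)); print(r,np.median(P[:,2]), cv2.boxPoints(r).round(0).tolist())
E
```

```text
board 2112
((512.354248046875, -15.822769165039062), (263.0706787109375, 302.604736328125), 89.72897338867188) 15.42483355746856 [[360.0, -147.0], [663.0, -148.0], [664.0, 115.0], [362.0, 116.0]]
blockmould 589
((600.0952758789062, 247.95753479003906), (214.4910430908203, 77.66796875), 3.5589282512664795) 53.54078948089432 [[491.0, 280.0], [495.0, 203.0], [710.0, 216.0], [705.0, 293.0]]
bed 734
((489.6322326660156, -344.58905029296875), (161.08139038085938, 179.7562255859375), 21.44040298461914) 21.02984494079044 [[382.0, -290.0], [448.0, -458.0], [597.0, -399.0], [532.0, -231.0]]
roof 352
((504.79095458984375, -369.93438720703125), (164.87704467773438, 83.8630142211914), 19.809171676635742) 81.5016643582004 [[413.0, -358.0], [441.0, -437.0], [597.0, -381.0], [568.0, -303.0]]
tower 2732
((544.666259765625, -486.12384033203125), (182.4921875, 182.35214233398438), 15.074841499328613) 240.63071731783646 [[433.0, -422.0], [480.0, -598.0], [656.0, -550.0], [609.0, -374.0]]
base 1002
((612.503173828125, 251.79971313476562), (313.9510498046875, 190.37493896484375), 0.7158389687538147) 7.018780363626888 [[454.0, 345.0], [457.0, 155.0], [771.0, 159.0], [768.0, 349.0]]
knob 31
((538.9949951171875, 312.1200256347656), (19.67864418029785, 17.968612670898438), 45.8559455871582) 110.69190532197945 [[526.0, 311.0], [539.0, 299.0], [552.0, 313.0], [539.0, 325.0]]
```

View pics/crop1.png

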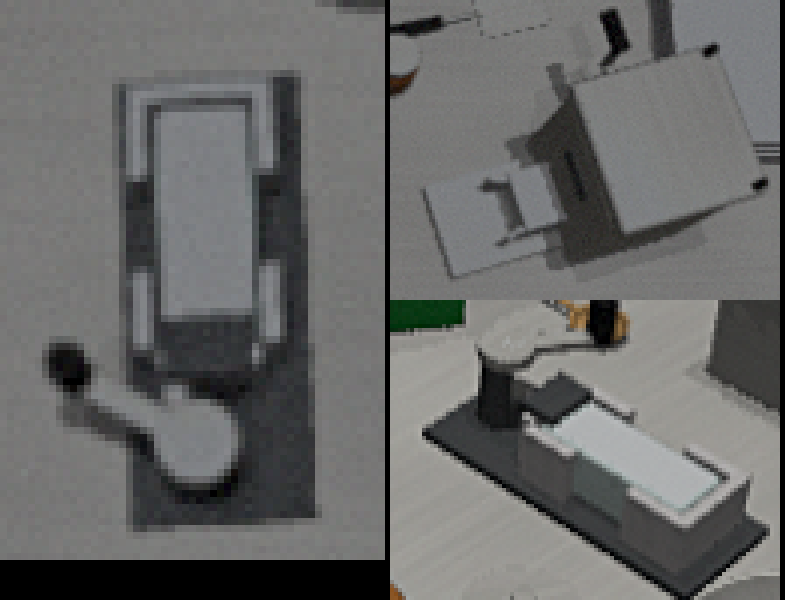

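The crop confirms it. In the top view the white block lies in the mould under the dark keeper, the pivot disc is at about (213,178) and the black knob at (195,167). The shaver bed's front edge runs from (346,173) to (356,203). Next I'll measure precisely.

```bash
python3 - <<'E'
from h import *
a=load("pics/top0.npz"); b=load("pics/scene0.npz"); C=cloud(a); D=cloud(b)
def rect(m,z,s,name,er=0):
    m=m.astype(np.uint8); n,l,st,_=cv2.connectedComponentsWithStats(m); k=1+st[1:,4].argmax()
    cs,_=cv2.findContours((l==k).astype(np.uint8),cv2.RETR_EXTERNAL,cv2.CHAIN_APPROX_NONE)
    c=max(cs,key=len).reshape(-1,2)
    P=onz(s,c,z); r=cv2.minAreaRect(P[:,:2].astype(np.float32)); print(name,st[k,4],[np.round(x,2) for x in r],cv2.boxPoints(r).round(1).tolist())
hsv=cv2.cvtColor(a["color"],cv2.COLOR_RGB2HSV); 
def box(x,y,w,h):
    m=np.zeros(C.shape[:2],bool); m[y:y+h,x:x+w]=1; return m
# board by colour
rect(box(240,140,90,90)&(hsv[...,1]>100),15,a,"board")
c=a["color"]; print("px block,wall,base,keeper,disc,table",c[145,214],c[129,207],c[188,210],c[164,214],c[178,213],c[150,180])
# heights mould
print("block rows z", C[125:175:5,214,2].round(0), "disc",C[176:182,210:216,2].round(0).mean())
M=box(185,118,55,85)
rect(M&(c.astype(int).sum(2)>0)&(c[...,2].astype(int)-c[...,0]>4)&(c[...,1]>110),53,a,"block")
rect(M&((C[...,2]>3)&(C[...,2]<300)),8,a,"mouldall")
rect(box(180,155,25,25)&(c.max(2)<60),110,a,"knob")
kn=box(180,155,25,25)&(c.max(2)<60); print("knob px",np.argwhere(kn).mean(0)[::-1], onz(a,np.argwhere(kn).mean(0)[::-1],110))
dm=box(195,165,40,30)&(C[...,2]>68)&(C[...,2]<95); P=C[dm]; print("disc pts",len(P),np.median(P[:,2]));rect(dm,78,a,"disc+arm")
# tower top, bed front corners, bed
rect(box(370,110,100,90)&(C[...,2]>225),240,a,"towertop")
P=C[box(335,150,70,60)&(C[...,2]>17)&(C[...,2]<24)]
ex=np.array([np.cos(np.radians(-75)),np.sin(np.radians(-75))]);ey=np.array([-ex[1],ex[0]])
print("bed front corners",onz(a,[[345.7,172.5],[355.3,202.7]],20).round(1).tolist())
for nm,Cl in(("top",C),("scene",D)):
    Q=Cl.reshape(-1,3); q=np.c_[(Q[:,:2]-[521,-398])@ex,(Q[:,:2]-[521,-398])@ey,Q[:,2]]
    for z0,z1 in((17,24),(76,88),(24,74)):
        k=(q[:,2]>z0)&(q[:,2]<z1)&(abs(q[:,1])<75)&(q[:,0]>-175)&(q[:,0]<2); print(nm,z0,k.sum(),np.percentile(q[k],[1,50,99],axis=0).round(1).tolist())
    k=(abs(q[:,1])<70)&(abs(q[:,0])<30)&(q[:,2]>90)&(q[:,2]<230); print("face",np.percentile(q[k,0],[5,50,95]) if k.any() else 0)
# obstacles: tall points
for nm,(x,y,w,h) in dict(canB=(257,108,25,32),canA=(292,105,30,33),jar=(326,118,22,26)).items():
    P=C[box(x,y,w,h)&(C[...,2]>70)]; print(nm,P.mean(0).round(0),P[:,2].max().round(0))
E
```

```text
board 2687 [array([506.67, -19.26]), array([176.66, 217.67]), np.float64(78.56)] [[382.5, -84.19999694824219], [595.7999877929688, -127.4000015258789], [630.9000244140625, 45.70000076293945], [417.5, 88.9000015258789]]
px block,wall,base,keeper,disc,table [127 129 131] [ 99 102 103] [54 55 59] [53 59 62] [124 128 132] [124 121 121]
block rows z [ 5. 42. 59. 55. 56. 55. 53. 64. 66. 11.] disc 79.61111111111111
block 270 [array([633.98, 249.4 ]), array([108.95,  48.71]), np.float64(1.42)] [[578.9000244140625, 272.3999938964844], [580.0999755859375, 223.6999969482422], [689.0, 226.39999389648438], [687.7999877929688, 275.1000061035156]]
mouldall 2058 [array([594.31, 244.52]), array([207.37, 299.34]), np.float64(73.26)] [[421.1000061035156, 188.3000030517578], [707.7999877929688, 102.0999984741211], [767.5, 300.70001220703125], [480.8999938964844, 386.8999938964844]]
knob 33 [array([536.1 , 309.02]), array([23.7 , 17.66]), np.float64(45.16)] [[521.5, 306.79998779296875], [534.0, 294.3999938964844], [550.7000122070312, 311.20001220703125], [538.2000122070312, 323.70001220703125]]
knob px [
[... 547 characters left out ...]
07.4000244140625, -371.1000061035156]]
bed front corners [[534.3, -244.7, 20.0], [419.6, -276.6, 20.0]]
top 17 522 [[-141.5, -62.5, 17.1], [-89.6, -6.1, 20.8], [-1.9, 57.4, 23.9]]
top 76 265 [[-68.7, -38.8, 76.2], [-29.0, -3.8, 81.8], [1.4, 55.3, 87.7]]
top 24 344 [[-141.1, -62.4, 24.0], [-70.7, 1.6, 27.6], [1.7, 69.1, 73.8]]
face [-0.74038485  3.13294586  6.24811544]
scene 17 1045 [[-145.7, -62.7, 17.3], [-109.0, 22.6, 20.8], [-19.3, 58.5, 23.8]]
scene 76 128 [[-70.8, -11.0, 76.0], [-46.6, 25.0, 82.2], [-28.8, 36.4, 86.2]]
scene 24 335 [[-134.8, -38.6, 24.1], [-59.8, 34.1, 48.6], [-25.9, 50.9, 73.5]]
face 0
canB [714.  43.  93.] 112.0
canA [715. -95. 116.] 139.0
jar [ 685. -209.   85.] 96.0
```

```bash
cat >> h.py <<'E'
def edge(s,p,q,z,sign=0,r=4,name=""):
    """subpixel strongest edge near segment p-q -> world line at height z: midpoint, direction deg"""
    g=cv2.GaussianBlur(cv2.cvtColor(s["color"],cv2.COLOR_RGB2GRAY),(0,0),0.7).astype(np.float32); p,q=np.array(p,float),np.array(q,float)
    n=int(np.linalg.norm(q-p)*2); t=np.linspace(.08,.92,n)[:,None]; d=(q-p)/np.linalg.norm(q-p); nn=np.array([-d[1],d[0]])
    o=np.arange(-r,r+.01,.25); X=(p+t*(q-p))[:,None]+o[None,:,None]*nn
    v=cv2.remap(g,X[...,0].astype(np.float32),X[...,1].astype(np.float32),cv2.INTER_LINEAR); G=np.gradient(v,axis=1)
    G=np.abs(G) if sign==0 else G*sign; i=G.argmax(1); pts=X[np.arange(n),i]
    P=onz(s,pts,z)[:,:2].astype(np.float32); L=cv2.fitLine(P,cv2.DIST_HUBER,0,.01,.01).ravel()
    m=L[2:]; a=np.degrees(np.arctan2(L[1],L[0])); res=np.abs((P-m)@[-L[1],L[0]])
    print(name,"mid",m.round(1),"dir",a.round(2),"res",np.median(res).round(2)); return m,L[:2]
def isect(a,b):
    k=np.linalg.solve(np.c_[a[1],-b[1]],b[0]-a[0]); return a[0]+k[0]*a[1]
E
python3 - <<'E'
from h import *
a=load("pics/top0.npz"); b=load("pics/scene0.npz")
o=np.array([185,115])-.5
A=lambda x,y:(np.array([x,y])/7+o)
edge(a,A(302,200),A(313,480),8,name="base right(-y)")
edge(a,A(128,190),A(132,330),8,name="base left")
edge(a,A(150,524),A(305,518),8,name="base end -x")
edge(a,A(155,112),A(158,310),53,r=2,name="block left")
edge(a,A(248,112),A(254,310),53,r=2,name="block right")
edge(a,A(165,107),A(240,104),53,r=2,name="block +x end")
edge(a,A(165,322),A(240,322),64,r=2,name="keeper")
o=np.array([335,110])-.5
R=lambda x,y:(np.array([x-390,y])/3+o)
e1=edge(a,R(424,190),R(452,275),20,name="bed front"); e2=edge(a,R(425,187),R(480,173),20,name="bed side +y");e3=edge(a,R(455,277),R(550,254),20,name="bed side -y")
print(isect(e1,e2),isect(e1,e3))
# tower top edges
for n,p,q in(("face",(577,85),(625,234)),("sideA",(580,82),(700,47)),("sideB",(630,234),(760,192)),("back",(715,50),(765,180))): edge(a,R(*p),R(*q),240,name="tower "+n)
# scene bed corner crop
im=cv2.resize(b["color"][230:330,110:210,::-1],None,fx=5,fy=5,interpolation=cv2.INTER_CUBIC); cv2.imwrite("pics/crop2.png",im)
T=a; C=cloud(a); m=np.zeros(C.shape[:2],bool); m[165:195,195:235]=1; m&=(C[...,2]>70)&(C[...,2]<95)
dt=cv2.distanceTransform(m.astype(np.uint8),cv2.DIST_L2,5); y,x=np.unravel_index(dt.argmax(),dt.shape); print("disc",x,y,dt.max(),onz(a,[[x,y]],79))
E
```

```text
base right(-y) mid [566.7 194.8] dir 3.46 res 1.33
base left mid [624.7 286.6] dir -10.86 res 9.54
base end -x mid [472.8 254.9] dir -87.97 res 0.91
block left mid [640.4 274.9] dir 6.32 res 1.22
block right mid [637.6 224.4] dir 3.58 res 1.07
block +x end mid [689.7 249.6] dir 88.94 res 0.43
keeper mid [575.8 242.4] dir 89.72 res 0.0
bed front mid [ 485.1 -261.7] dir 16.25 res 0.63
bed side +y mid [ 544.1 -276.7] dir -79.01 res 1.68
bed side -y mid [ 441.7 -339.1] dir -74.05 res 0.58
[ 538.20953 -246.20345] [ 424.60233 -279.31158]
tower face mid [ 517.9 -402.4] dir 16.23 res 0.59
tower sideA mid [ 630.5 -467.2] dir -74.2 res 3.01
tower sideB mid [ 458.3 -507.2] dir -72.5 res 0.75
tower back mid [ 577.  -570.9] dir 15.48 res 0.76
disc 212 177 5.7938 [[505.99524586 249.33799838  79.        ]]
```

View pics/crop2.png

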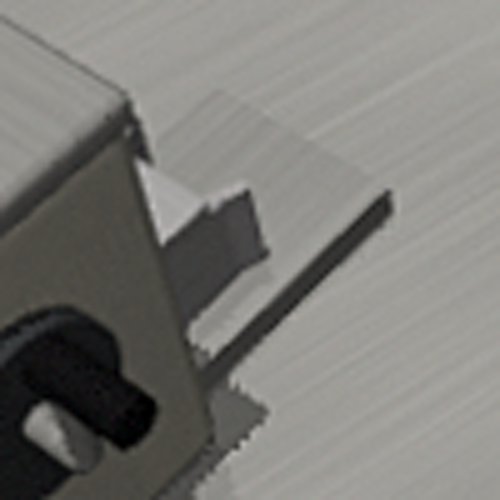

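```bash
cat >> h.py <<'E'
def go(p,yaw):
    """from current state: total shift in tool axes (units) and turn (units) to get there"""
    from workcell import arm; from scipy.spatial.transform import Rotation as Ro
    s=arm.observe(); R=Ro.from_rotvec(s["orientation"]); t=np.radians(yaw)
    G=Ro.from_matrix(np.c_[[np.cos(t),np.sin(t),0],[np.sin(t),-np.cos(t),0],[0,0,-1]])
    print("t",round(s["time"],2),"at",s["position"].round(1),"yaw",np.degrees(np.arctan2(*R.as_matrix()[[1,0],[0,0]])).round(2),"w",s["gripper_width"].round(1),"F",s["contact_force"].round(1),"j",s["joints"].round(2))
    d=np.array(p)-s["position"]; w=np.degrees((R.inv()*G).as_rotvec())/6
    print("shift now-axes",(R.inv().apply(d)/300).round(3),"goal-axes",(G.inv().apply(d)/300).round(3),"turn",w.round(2))
E
python3 - <<'E'
from h import *
a=load("pics/top0.npz");b=load("pics/scene0.npz")
print(onz(a,[[194.5,166.6],[194.5,167.0]],110))
m=np.zeros(a["color"].shape[:2],np.uint8);m[160:174,185:200]=(a["color"][160:174,185:200].max(2)<45);print(np.argwhere(m).mean(0)[::-1],m.sum(),onz(a,np.argwhere(m).mean(0)[::-1],110))
# scene knob
g=b["color"]; m=np.zeros(g.shape[:2],np.uint8); m[148:172,335:352]=g[148:172,335:352].max(2)<45; p=np.argwhere(m); print(p.min(0),p.max(0)); 
print("pred scene knob top",proj(b,[[538,311,110]]), "bed corners pred",proj(b,[[538.2,-246.2,20],[424.6,-279.3,20]]),"want (188,268),(153.5,248) order -y?")
go([538,311,200],59.4)
E
```

```text
[[537.57849044 309.08485073 110.        ]
 [536.11308897 309.04356252 110.        ]]
[194.46666667 167.33333333] 30 [[534.89289286 309.12891207 110.        ]]
[153 339] [166 346]
pred scene knob top [[341.99677554 154.49946614]] bed corners pred [[186.31714027 268.45121442]
 [152.3581302  248.74102718]] want (188,268),(153.5,248) order -y?Traceback (most recent call last):
  File "<stdin>", line 8, in <module>
  File "h.py", line 33, in go
    print("t",round(s["time"],2),"at",s["position"].round(1),"yaw",np.degrees(np.arctan2(*R.as_matrix()[[1,0],[0,0]])).round(2),"w",s["gripper_width"].round(1),"F",s["contact_force"].round(1),"j",s["joints"].round(2))
                                                                                                                                    ^^^^^^^^^^^^^^^^^^^^^^^^
AttributeError: 'float' object has no attribute 'round'
```

```bash
sed -i 's/s\["gripper_width"\].round(1)/round(s["gripper_width"],1)/' h.py; python3 -c "
from h import *
go([536.5,309.5,200],60)"
```

```text
t 0.1 at [227.6 581.7 249.5] yaw 158.64 w 85.4 F [-0.5 -1.   0.5] j [-1.09  0.51 -0.24  1.5   0.13  1.15 -0.15]
shift now-axes [-1.289 -0.47   0.166] goal-axes [-0.271  1.345  0.165] turn [-1.000e-02  1.000e-02  1.644e+01]
```

```bash
python3 -m inch '[[[-0.16,-0.059,0.02,0,0,0],[-0.16,-0.059,0.02,0,0,0],[-0.16,-0.059,0.02,0,0,0],[-0.16,-0.059,0.02,0,0,0],[-0.16,-0.059,0.02,0,0,0],[-0.16,-0.059,0.02,0,0,0],[-0.16,-0.059,0.02,0,0,0],[-0.17,-0.059,0.02,0,0,0],[0,0,0,0,0,1],[0,0,0,0,0,1],[0,0,0,0,0,1],[0,0,0,0,0,1]]]' 60 30; python3 -m inch '[[[0,0,0,0,0,1],[0,0,0,0,0,1],[0,0,0,0,0,1],[0,0,0,0,0,1],[0,0,0,0,0,1],[0,0,0,0,0,1],[0,0,0,0,0,1],[0,0,0,0,0,1],[0,0,0,0,0,1],[0,0,0,0,0,1],[0,0,0,0,0,1],[0,0,0,0,0,1]]]'
python3 -c "
from h import *
go([536.5,309.5,130],60)"
```

```text
time: 1.6
position: [536.2, 309.1, 201.8]
orientation: [-1.216, -2.896, 0.001]
contact_force: [-0.6, -0.6, -0.3]
gripper_width: 60.2
grip_force: 0.0
time: 3.1
position: [536.2, 309.2, 201.8]
orientation: [-2.686, -1.629, 0.002]
contact_force: [-0.0, -0.4, -0.0]
gripper_width: 60.1
grip_force: 0.0
t 3.1 at [536.2 309.2 201.8] yaw 62.45 w 60.1 F [-0.  -0.4 -0. ] j [-0.72  0.55  0.27  1.59 -0.16  1.03 -0.89]
shift now-axes [0.002 0.001 0.239] goal-axes [0.001 0.    0.239] turn [-0.01  0.01  0.41]
```

```bash
python3 -m inch '[[[0,0,0.08,0,0,0.4],[0,0,0.08,0,0,0],[0,0,0.08,0,0,0],[0,0,0.08,0,0,0],[0,0,0,0,0,0]]]'; python3 -m inch '[[[0,0,0,0,0,0],[0,0,0,0,0,0],[0,0,0,0,0,0],[0,0,0,0,0,0],[0,0,0,0,0,0],[0,0,0,0,0,0]]]' 15 20;  python3 -c "
from h import *
go([536.5,309.5,130],60)"
```

```text
time: 3.72
position: [535.1, 308.6, 104.3]
orientation: [2.717, 1.576, -0.007]
contact_force: [0.2, -0.2, -0.4]
gripper_width: 59.6
grip_force: 0.0
time: 4.47
position: [537.1, 309.5, 107.4]
orientation: [-2.717, -1.576, -0.003]
contact_force: [-1.5, -1.6, 7.4]
gripper_width: 21.3
grip_force: 22.0
t 4.47 at [537.1 309.5 107.4] yaw 60.24 w 21.3 F [-1.5 -1.6  7.4] j [-0.71  0.65  0.25  1.7  -0.2   0.82 -0.89]
shift now-axes [-0.001 -0.002 -0.075] goal-axes [-0.001 -0.002 -0.075] turn [ 0.01 -0.02  0.04]
```

```bash
python3 -m inch '[[[0,0,-0.008,0,0,0],[-0.0015,-0.028,0,0,0,-1],[-0.0015,-0.028,0,0,0,-1],[-0.0015,-0.028,0,0,0,-1],[-0.0015,-0.028,0,0,0,-1],[-0.0015,-0.028,0,0,0,-1],[-0.0015,-0.028,0,0,0,-1],[-0.0015,-0.028,0,0,0,-1],[-0.0015,-0.028,0,0,0,-1],[-0.0015,-0.028,0,0,0,-1],[-0.0015,-0.028,0,0,0,-1]]]'; python3 -m inch '[[[-0.0015,-0.028,0,0,0,-1],[0,0,0,0,0,0]]]';  python3 -c "
from h import *
go([536.5,309.5,130],60)"
```

```text
time: 5.85
position: [457.7, 305.6, 107.8]
orientation: [1.562, 2.722, -0.004]
contact_force: [9.5, -6.6, -9.5]
gripper_width: 21.1
grip_force: 21.2
time: 6.1
position: [450.3, 300.1, 107.8]
orientation: [1.422, 2.799, -0.007]
contact_force: [7.7, -8.1, -8.9]
gripper_width: 21.1
grip_force: 21.3
t 6.1 at [450.3 300.1 107.8] yaw 126.15 w 21.1 F [ 7.7 -8.1 -8.9] j [-0.58  0.54 -0.08  1.9   0.07  0.7  -0.07]
shift now-axes [-0.144  0.25  -0.074] goal-axes [ 0.171  0.233 -0.074] turn [ 0.    0.05 11.02]
```

```bash
python3 -m inch '[[[-0.001,-0.017,0,0,0,-0.6],[0,0,0,0,0,0]]]'; python3 - <<'E'
from h import *
from workcell import viewer
s=viewer.snapshot("scene"); np.savez("pics/s1.npz",**s); im=s["color"][130:230,280:400,::-1]; cv2.imwrite("pics/c3.png",cv2.resize(im,None,fx=5,fy=5,interpolation=cv2.INTER_CUBIC))
E
```

```text
time: 6.35
position: [448.4, 298.8, 108.1]
orientation: [1.333, 2.84, 0.001]
contact_force: [12.8, -3.3, -13.3]
gripper_width: 20.8
grip_force: 21.0
```

View pics/c3.png

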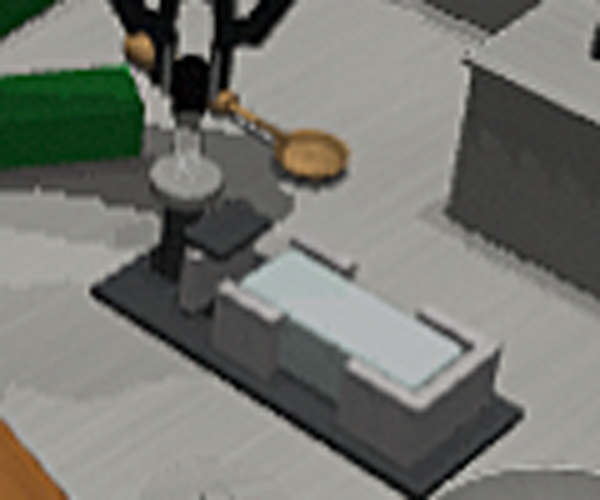

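The picture shows the keeper drawn clear of the block's -x end, the block white and fully exposed at about (350,318) in the crop, and the lever against its stop. I'll release the knob and look again.

```bash
python3 -m inch '[[[0,0.004,0,0,0,0],[0,0,0,0,0,0],[0,0,0,0,0,0],[0,0,0,0,0,0],[0,0,-0.1,0,0,0],[0,0,-0.1,0,0,0],[0,0,-0.1,0,0,0],[0,0,0,0,0,0]]]' 60 20; python3 - <<'E'
from h import *
from workcell import viewer
for n in("scene","top"):
    s=viewer.snapshot(n); np.savez(f"pics/{n}2.npz",**s)
a=load("pics/top2.npz");b=load("pics/scene2.npz")
# scene: block top
o=np.array([280,130])-.5+.1
S=lambda x,y:np.array([x,y])/5+o
L1=edge(b,S(290,253),S(460,345),53,r=1.6,name="sc long +y/far"); L2=edge(b,S(245,285),S(415,385),53,r=1.6,name="sc long near"); L3=edge(b,S(418,387),S(465,352),53,r=1.6,name="sc +x end"); L4=edge(b,S(242,284),S(286,253),53,r=1.6,name="sc -x end")
P=[isect(x,y) for x in(L1,L2) for y in(L3,L4)]; print(np.round(P,1).tolist(),np.mean(P,0))
L5=edge(b,S(95,290),S(415,495),8,r=3,name="base long");L6=edge(b,S(425,495),S(520,410),8,r=3,name="base end+x")
o=np.array([185,115])-.5
A=lambda x,y:(np.array([x,y])/7+o)
edge(a,A(302,200),A(313,480),8,name="top base right"); edge(a,A(165,107),A(240,104),53,r=2,name="block +x end")
edge(a,A(155,120),A(158,180),53,r=2,name="block left");edge(a,A(248,120),A(254,180),53,r=2,name="block right")
go([625,248.7,180],183.3)
E
```

```text
time: 7.4
position: [447.0, 302.5, 200.9]
orientation: [1.331, 2.843, 0.006]
contact_force: [-0.8, -0.2, -0.0]
gripper_width: 59.5
grip_force: 0.0
sc long +y/far mid [640.3 275.5] dir 3.22 res 0.48
sc long near mid [640.2 226.9] dir 5.35 res 1.62
sc +x end mid [691.2 254.9] dir -87.63 res 0.01
sc -x end mid [565.8 245.9] dir 89.99 res 0.73
[[690.2000122070312, 278.29998779296875], [565.7999877929688, 271.29998779296875], [692.2000122070312, 231.8000030517578], [565.7999877929688, 219.89999389648438]] [628.4778  250.31226]
base long mid [616.2 195.6] dir 3.11 res 0.14
base end+x mid [726.5 262.2] dir -87.25 res 0.28
top base right mid [571.9 195. ] dir 3.1 res 1.33
block +x end mid [690. 250.] dir -89.98 res 0.46
block left mid [669.6 277.3] dir -10.7 res 1.79
block right mid [668.3 227.2] dir 2.39 res 0.37
t 7.5 at [445.9 301.6 198.5] yaw 129.85 w 60.0 F [0.1 0.2 0.1] j [-0.56  0.42 -0.12  1.81  0.06  0.92 -0.01]
shift now-axes [-0.518  0.346  0.062] goal-axes [-0.586 -0.21   0.062] turn [-0.    0.   -8.91]
```

```bash
python3 -m inch '[[[-0.13,0.087,0,0,0,0],[-0.13,0.087,0,0,0,0],[-0.13,0.087,0,0,0,0],[-0.13,0.087,0,0,0,0],[0,0,0,0,0,-1],[0,0,0,0,0,-1],[0,0,0,0,0,-1],[0,0,0,0,0,-1],[0,0,0,0,0,-1],[0,0,0,0,0,-1],[0,0,0,0,0,-1],[0,0,0,0,0,-1]]]' 85; python3 -m inch '[[[0,0,0.05,0,0,-0.88],[0,0,0,0,0,0]]]'; python3 - <<'E'
from h import *
go([626.5,248.5,34],183.1)
E
```

```text
time: 9.0
position: [625.5, 248.6, 196.8]
orientation: [-0.053, -3.138, 0.002]
contact_force: [-0.8, 0.2, -0.3]
gripper_width: 85.2
grip_force: 0.0
time: 9.25
position: [625.0, 248.1, 181.0]
orientation: [0.085, -3.136, 0.002]
contact_force: [-1.0, 0.2, -0.4]
gripper_width: 84.8
grip_force: 0.0
t 9.25 at [625.  248.1 181. ] yaw -176.91 w 84.8 F [-1.   0.2 -0.4] j [-0.22  0.65 -0.34  1.45  0.23  1.09  1.02]
shift now-axes [-0.007  0.002  0.49 ] goal-axes [-0.005  0.001  0.49 ] turn [-0.01 -0.04 -0.  ]
```

```bash
python3 -m inch '[[[-0.006,0.001,0.12,0,0,0],[0,0,0.12,0,0,0],[0,0,0.08,0,0,0],[0,0,0.05,0,0,0],[0,0,0,0,0,0]]]'; python3 -m inch '[[[0,0,0.04,0,0,0],[0,0,0.04,0,0,0],[0,0,0.03,0,0,0],[0,0,0,0,0,0]]]'
```

```text
time: 9.88
position: [627.4, 249.0, 71.7]
orientation: [0.084, -3.139, 0.001]
contact_force: [-0.0, 0.3, -0.3]
gripper_width: 84.9
grip_force: 0.0
time: 10.38
position: [627.5, 248.9, 38.7]
orientation: [0.085, -3.139, 0.001]
contact_force: [-0.3, 1.3, -0.7]
gripper_width: 85.0
grip_force: 0.0
```

```bash
python3 -m inch '[[[0,0,0,0,0,0],[0,0,0,0,0,0],[0,0,0,0,0,0],[0,0,0,0,0,0],[0,0,0,0,0,0],[0,0,0,0,0,0]]]' 40 60; python3 -m inch '[[[0,0,-0.01,0,0,0],[0,0,-0.02,0,0,0],[0,0,-0.03,0,0,0],[0,0,0,0,0,0]]]'
```

```text
time: 11.12
position: [628.3, 249.5, 40.4]
orientation: [-0.085, 3.139, 0.001]
contact_force: [-0.6, -0.4, 6.2]
gripper_width: 51.1
grip_force: 64.4
time: 11.62
position: [628.5, 249.4, 58.7]
orientation: [-0.085, 3.139, 0.001]
contact_force: [0.1, 0.2, -3.7]
gripper_width: 51.2
grip_force: 63.5
```

```bash
python3 -m inch '[[[0,0,-0.06,0,0,0],[0,0,-0.08,0,0,0],[0,0,-0.06,0,0,0],[0,0,0,0,0,0]]]'; python3 - <<'E'
from h import *
go([507,-19,110],106)
E
```

```text
time: 12.12
position: [628.9, 249.7, 119.9]
orientation: [-0.085, 3.137, 0.002]
contact_force: [-1.0, -0.1, -4.4]
gripper_width: 51.5
grip_force: 63.6
t 12.12 at [628.9 249.7 119.9] yaw -176.89 w 51.5 F [-1.  -0.1 -4.4] j [-0.23  0.71 -0.33  1.52  0.26  0.96  0.99]
shift now-axes [ 0.455 -0.872  0.03 ] goal-axes [-0.749 -0.638  0.033] turn [ 0.03  0.02 12.85]
```

```bash
python3 -m inch '[[[0.02,-0.04,0,0,0,0],[0.046,-0.088,0,0,0,0],[0.055,-0.106,0,0,0,0],[0.055,-0.106,0,0,0,0],[0.055,-0.106,0,0,0,0],[0.055,-0.106,0,0,0,0],[0.055,-0.106,0,0,0,0],[0.055,-0.106,0,0,0,0],[0.04,-0.07,0,0,0,0],[0.02,-0.04,0,0,0,0],[0,0,0,0,0,0.5],[0,0,0,0,0,0.85]]]'; python3 -m inch '[[[0,0,0,0,0,1],[0,0,0,0,0,1],[0,0,0,0,0,1],[0,0,0,0,0,1],[0,0,0,0,0,1],[0,0,0,0,0,1],[0,0,0,0,0,1],[0,0,0,0,0,1],[0,0,0,0,0,1],[0,0,0,0,0,1],[0,0,0,0,0,1],[0,0,0,0,0,0.5]]]';python3 - <<'E'
from h import *
go([507,-19,110],106)
E
```

```text
time: 13.62
position: [505.3, -20.2, 117.3]
orientation: [-0.141, -3.138, -0.001]
contact_force: [-0.4, 0.2, -3.2]
gripper_width: 51.1
grip_force: 63.5
time: 15.12
position: [505.4, -19.6, 117.3]
orientation: [-1.892, -2.507, 0.0]
contact_force: [0.1, 0.0, -3.9]
gripper_width: 51.2
grip_force: 63.6
t 15.12 at [505.4 -19.6 117.3] yaw 105.93 w 51.2 F [ 0.1  0.  -3.9] j [-0.04  0.48  0.04  1.99 -0.03  0.67  0.3 ]
shift now-axes [0.    0.006 0.024] goal-axes [0.    0.006 0.024] turn [-0.   -0.   -0.01]
```

```bash
python3 -m inch '[[[0,0,0.06,0,0,0],[0,0,0.08,0,0,0],[0,0,0.06,0,0,0],[0,0,0.02,0,0,0],[0,0,0,0,0,0]]]'; python3 -m inch '[[[0,0,0.005,0,0,0],[0,0,0.003,0,0,0],[0,0,0,0,0,0]]]'
```

```text
time: 15.75
position: [505.5, -19.9, 51.5]
orientation: [-1.889, -2.509, 0.001]
contact_force: [-0.5, -0.0, -3.0]
gripper_width: 51.0
grip_force: 63.5
time: 16.12
position: [505.8, -20.1, 49.6]
orientation: [1.89, 2.509, 0.001]
contact_force: [-0.0, 0.6, -4.5]
gripper_width: 51.2
grip_force: 63.5
```

```bash
python3 -m inch '[[[0,0,0.004,0,0,0],[0,0,0.003,0,0,0],[0,0,0,0,0,0]]]'; python3 -m inch '[[[0,0,0.003,0,0,0],[0,0,0,0,0,0]]]'
```

```text
time: 16.5
position: [505.6, -20.1, 47.3]
orientation: [1.89, 2.509, 0.0]
contact_force: [-1.0, -0.2, -0.4]
gripper_width: 51.3
grip_force: 63.6
time: 16.75
position: [505.6, -20.1, 47.3]
orientation: [1.89, 2.509, 0.001]
contact_force: [-3.5, 0.8, 11.2]
gripper_width: 51.3
grip_force: 65.3
```

```bash
python3 -m inch '[[[0,0,-0.005,0,0,0],[0,0,0,0,0,0],[0,0,0,0,0,0],[0,0,0,0,0,0],[0,0,0,0,0,0],[0,0,0,0,0,0],[0,0,-0.06,0,0,0],[0,0,-0.2,0,0,0],[0,0,-0.2,0,0,0],[0,0,-0.2,0,0,0],[0,0,0,0,0,0]]]' 85 60; python3 - <<'E'
from h import *
from workcell import viewer
for n in("scene","top"):
    s=viewer.snapshot(n); np.savez(f"pics/{n}3.npz",**s)
a=load("pics/top3.npz");b=load("pics/scene3.npz")
c=cv2.resize(b["color"][180:330,100:310,::-1],None,fx=3.8,fy=3.8,interpolation=cv2.INTER_CUBIC); print(c.shape); cv2.imwrite("pics/c4.png",c)
E
```

```text
time: 18.12
position: [507.9, -20.2, 250.5]
orientation: [1.886, 2.503, 0.009]
contact_force: [0.6, -0.2, -0.2]
gripper_width: 85.0
grip_force: 0.0
(570, 798, 3)
```

View pics/c4.png

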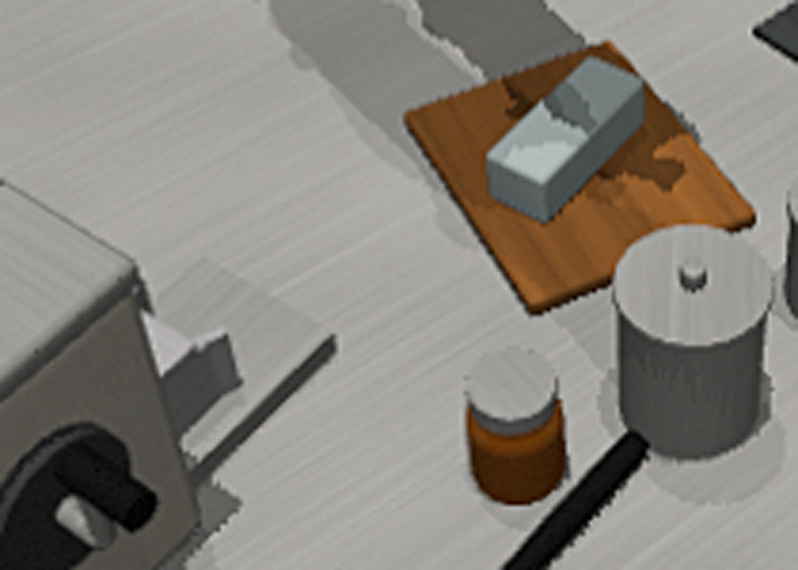

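The picture shows the block lying flat on the board (crop about (565,135)), with the fingers clear. The bed front edge runs from (205,258) to (333,338), and the jar and canister stand away from the path. I'll measure the block and bed in the same view.

```bash
python3 - <<'E'
from h import *
b=load("pics/scene3.npz"); o=np.array([100,180])-.5+.13
S=lambda x,y:np.array([x,y])/3.8+o
t=np.radians
E={}
for n,p,q,z in(("blk left",(490,156),(588,58),60),("blk right",(547,182),(641,88),60),("blk near",(489,160),(543,183),60),("blk far",(592,57),(640,83),60),
  ("bed front",(208,261),(330,336),20),("bed near",(330,340),(240,422),20),("bed far",(200,262),(165,290),20)): E[n]=edge(b,S(*p),S(*q),z,r=2,name=n)
P=[isect(E[i],E[j]) for i in("blk left","blk right") for j in("blk near","blk far")]; print("blk",np.round(P,1).tolist(),np.mean(P,0))
print("bed",isect(E["bed front"],E["bed near"]),isect(E["bed front"],E["bed far"]))
go([505.6-.2756*38,-20.1+.9613*38,100],106)
E
```

```text
blk left mid [482.5 -28.3] dir -74.36 res 0.5
blk right mid [528.1  -3.6] dir -73.96 res 0.15
blk near mid [530.7 -80.3] dir 16.12 res 0.32
blk far mid [486.5  41.6] dir 15.31 res 0.76
bed front mid [ 481.5 -256.7] dir 16.2 res 0.64
bed near mid [ 549.7 -291. ] dir -73.61 res 0.35
bed far mid [ 425.2 -294.9] dir -73.24 res 0.47
blk [[499.6000061035156, -89.30000305175781], [464.6000061035156, 35.599998474121094], [548.7000122070312, -75.0999984741211], [513.0, 48.900001525878906]] [506.47293  -19.980965]
bed [ 535.0267  -241.16414] [ 419.20667 -274.81107]
t 18.23 at [505.6 -20.1 246.2] yaw 106.02 w 84.9 F [-0.   0.2  0. ] j [-0.05  0.32  0.05  1.82 -0.02  1.    0.29]
shift now-axes [ 0.127 -0.     0.487] goal-axes [0.127 0.    0.487] turn [0.01 0.   0.  ]
```

```bash
python3 -m inch '[[[0.06,0,0.1,0,0,0],[0.067,0,0.15,0,0,0],[0,0,0.15,0,0,0],[0,0,0.12,0,0,0],[0,0,0.08,0,0,0],[0,0,0.05,0,0,0],[0,0,0.035,0,0,0],[0,0,0,0,0,0]]]'; python3 - <<'E'
from h import *
go([506-.2756*38,-20.1+.9613*38,38],106)
a=load("pics/top3.npz"); print(a["color"][170:195:3,370].tolist()[:1])
o=np.array([335,110])-.5
g=[[95/3+o[0],187/3+o[1]],[113/3+o[0],243/3+o[1]]]
for z in(40,60,74): 
    P=onz(a,g,z); print(z,P.round(1).tolist(),(P[:,:2]@[.9613,.2756]).round(1), (P[:,:2]@[.2756,-.9613]).round(1))
E
```

```text
time: 19.23
position: [494.1, 16.5, 39.1]
orientation: [-1.889, -2.508, 0.003]
contact_force: [-0.6, 0.1, 0.7]
gripper_width: 84.9
grip_force: 0.0
t 19.23 at [494.1  16.5  39.1] yaw 106.02 w 84.9 F [-0.6  0.1  0.7] j [-0.1   0.6   0.02  2.08 -0.03  0.46  0.22]
shift now-axes [-0.001  0.005  0.004] goal-axes [-0.001  0.005  0.004] turn [-0.03 -0.01  0.  ]
[[101, 101, 104]]
40 [[532.3, -318.0, 40.0], [461.7, -337.4, 40.0]] [424.1 350.9] [452.4 451.5]
60 [[527.8, -313.7, 60.0], [458.1, -332.8, 60.0]] [421.  348.7] [447.  446.2]
74 [[524.7, -310.7, 74.0], [455.6, -329.6, 74.0]] [418.8 347.1] [443.2 442.4]
```

```bash
python3 -m inch '[[[0,0.005,0.003,0,0,0],[0,0,0,0,0,0],[0,0,0,0,0,0],[0,0,0,0,0,0],[0,0,0,0,0,0],[0,0,0,0,0,0]]]' 40 70; python3 -m inch '[[[0,0,-0.02,0,0,0],[0,0,-0.04,0,0,0],[0,0,-0.04,0,0,0],[0,0,-0.03,0,0,0],[0,0,0,0,0,0]]]'; python3 - <<'E'
from h import *
ex=np.array([.2790,-.9603]); ey=np.array([.9603,.2790])
# block centre = TCP + 38*ex ; want centre lateral 387 (axes yaw -74 used there), leading end at stop-90 -> centre along = 527-90-65=372 -> TCP along 334
e0=np.array([.2756,-.9613]); f0=np.array([.9613,.2756])
p=e0*334+f0*387; print(p); go([*p,60],106.2)
E
```

```text
time: 19.98
position: [496.9, 17.0, 40.1]
orientation: [1.89, 2.509, 0.001]
contact_force: [0.3, 0.1, 6.3]
gripper_width: 51.1
grip_force: 73.6
time: 20.6
position: [497.0, 17.0, 79.3]
orientation: [1.889, 2.508, 0.002]
contact_force: [-0.3, 0.4, -3.1]
gripper_width: 51.1
grip_force: 73.3
[ 464.0735 -214.417 ]
t 20.6 at [497.   17.   79.3] yaw 106.02 w 51.1 F [-0.3  0.4 -3.1] j [-0.1   0.53  0.03  2.05 -0.03  0.56  0.22]
shift now-axes [-0.711 -0.319  0.064] goal-axes [-0.71  -0.321  0.064] turn [ 0.02  0.   -0.03]
```

```bash
python3 -m inch '[[[-0.03,-0.014,0,0,0,0],[-0.07,-0.032,0,0,0,0],[-0.09,-0.041,0,0,0,0],[-0.09,-0.041,0,0,0,0],[-0.09,-0.041,0,0,0,0],[-0.09,-0.041,0,0,0,0],[-0.09,-0.041,0,0,0,0],[-0.09,-0.041,0,0,0,0],[-0.05,-0.02,0,0,0,0],[-0.02,-0.008,0,0,0,0],[0,0,0.08,0,0,0],[0,0,0.015,0,0,0]]]';python3 - <<'E'
from h import *
from workcell import viewer
go([464.1,-214.4,45],106.2)
s=viewer.snapshot("scene"); np.savez("pics/scene4.npz",**s); t=viewer.snapshot("top"); np.savez("pics/top4.npz",**t)
c=np.zeros((600,780,3),np.uint8); c[:360]=cv2.resize(s["color"][210:330,110:370,::-1][:, :260],(780,360),interpolation=cv2.INTER_CUBIC); c[360:,:]=cv2.resize(t["color"][140:220,300:560,::-1],None,fx=3,fy=3,interpolation=cv2.INTER_CUBIC)[:240,:636].copy() if False else cv2.resize(t["color"][140:220,252:512,::-1],(780,240),interpolation=cv2.INTER_CUBIC)
cv2.imwrite("pics/c5.png",c)
E
```

```text
time: 22.1
position: [462.4, -212.9, 48.8]
orientation: [-1.887, -2.508, 0.0]
contact_force: [-0.2, -1.1, -3.8]
gripper_width: 51.4
grip_force: 73.7
t 22.1 at [ 462.4 -212.9   48.8] yaw 106.1 w 51.4 F [-0.2 -1.1 -3.8] j [ 0.39  0.59 -0.02  2.04  0.02  0.51  0.65]
shift now-axes [-0.006  0.004  0.013] goal-axes [-0.006  0.004  0.013] turn [-0.02 -0.02 -0.02]
```

View pics/c5.png

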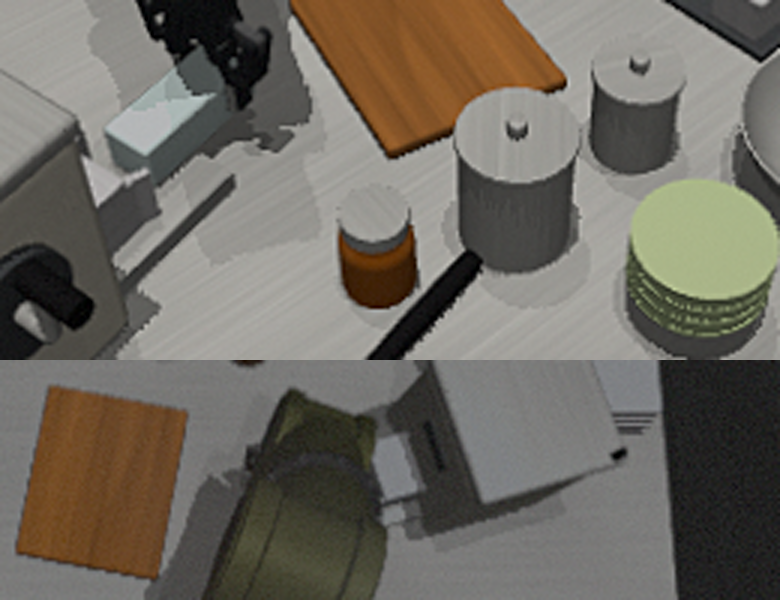

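The block is aligned in front of the infeed, its leading end at crop (107–150,130–170), with the guides ahead of it and the jar clear. I'll trim the lateral offset, lower it onto the bed and push.

```bash
python3 -m inch '[[[0,0.006,0.005,0,0,-0.06],[0,0,0.005,0,0,0],[0,0,0,0,0,0]]]'; python3 -m inch '[[[-0.015,0,0,0,0,0],[-0.03,0,0,0,0,0],[-0.03,0,0,0,0,0],[-0.03,0,0,0,0,0],[0,0,0,0,0,0]]]'
```

```text
time: 22.58
position: [464.9, -213.7, 47.1]
orientation: [1.882, 2.515, 0.0]
contact_force: [0.5, 0.7, -2.6]
gripper_width: 51.3
grip_force: 73.7
time: 23.2
position: [473.8, -245.2, 46.8]
orientation: [1.884, 2.513, -0.0]
contact_force: [0.9, 1.0, -3.4]
gripper_width: 51.2
grip_force: 73.7
```

```bash
python3 -m inch '[[[-0.02,0,0.002,0,0,0],[-0.03,0,0.001,0,0,0],[-0.03,0,0,0,0,0],[-0.02,0,0,0,0,0],[0,0,0,0,0,0]]]'; python3 -c "
from h import *
go([480,-270,45],106.3)"
```

```text
time: 23.82
position: [482.2, -273.5, 46.0]
orientation: [1.883, 2.514, -0.0]
contact_force: [-1.0, 0.1, -3.6]
gripper_width: 51.0
grip_force: 73.7
t 23.82 at [ 482.2 -273.5   46. ] yaw 106.33 w 51.0 F [-1.   0.1 -3.6] j [ 0.49  0.64 -0.03  1.92  0.03  0.58  0.73]
shift now-axes [ 0.013 -0.004  0.003] goal-axes [ 0.013 -0.004  0.003] turn [0. 0. 0.]
```

```bash
python3 -m inch '[[[-0.02,0,0.002,0,0,0],[-0.02,0,0,0,0,0],[-0.02,0,0,0,0,0],[0,0,0,0,0,0]]]'; python3 -m inch '[[[-0.007,0,0,0,0,0],[-0.007,0,0,0,0,0],[0,0,0,0,0,0]]]'
```

```text
time: 24.32
position: [487.3, -290.8, 45.4]
orientation: [1.883, 2.514, -0.0]
contact_force: [-0.4, -0.4, -3.3]
gripper_width: 51.4
grip_force: 73.9
time: 24.7
position: [488.4, -294.2, 45.4]
orientation: [1.882, 2.515, -0.0]
contact_force: [-0.2, -0.8, -3.8]
gripper_width: 51.1
grip_force: 73.9
```

```bash
python3 -m inch '[[[-0.006,0,0,0,0,0],[-0.006,0,0,0,0,0],[0,0,0,0,0,0]]]'; python3 -m inch '[[[-0.006,0,0,0,0,0],[0,0,0,0,0,0]]]'; python3 -m inch '[[[-0.005,0,0,0,0,0],[0,0,0,0,0,0]]]'
```

```text
time: 25.08
position: [489.4, -297.8, 45.4]
orientation: [1.883, 2.515, -0.0]
contact_force: [-0.5, -0.4, -4.1]
gripper_width: 51.4
grip_force: 73.9
time: 25.32
position: [490.0, -299.5, 45.4]
orientation: [1.882, 2.515, -0.0]
contact_force: [-0.6, 0.4, -4.4]
gripper_width: 51.1
grip_force: 73.9
time: 25.58
position: [489.9, -299.7, 45.3]
orientation: [-1.88, -2.515, -0.001]
contact_force: [-1.4, 4.1, -0.7]
gripper_width: 51.3
grip_force: 74.3
```

```bash
python3 -m inch '[[[-0.003,0,0.002,0,0,0],[0,0,0.002,0,0,0],[0,0,0,0,0,0]]]'; python3 -m inch '[[[0,0,0,0,0,0],[0,0,0,0,0,0],[0,0,0,0,0,0],[0,0,0,0,0,0],[0,0,0,0,0,0],[0,0,0,0,0,0],[0,0,-0.05,0,0,0],[0.03,0,-0.15,0,0,0],[0.1,0,-0.15,0,0,0],[0.15,0,-0.1,0,0,0],[0.15,0,-0.1,0,0,0],[0,0,0,0,0,0]]]' 85; python3 - <<'E'
from h import *
from workcell import viewer
s=viewer.snapshot("scene"); np.savez("pics/scene5.npz",**s); t=viewer.snapshot("top"); np.savez("pics/top5.npz",**t)
c=np.zeros((480,780,3),np.uint8); c[:,:480]=cv2.resize(s["color"][230:310,110:190,::-1],(480,480),interpolation=cv2.INTER_CUBIC); c[:300,480:]=cv2.resize(t["color"][150:210,340:400,::-1],(300,300),interpolation=cv2.INTER_CUBIC)
cv2.imwrite("pics/c6.png",c)
E
```

```text
time: 25.95
position: [490.0, -299.7, 45.2]
orientation: [-1.88, -2.514, -0.001]
contact_force: [-5.7, 9.5, 11.3]
gripper_width: 51.4
grip_force: 75.7
time: 27.45
position: [454.9, -174.8, 212.5]
orientation: [1.874, 2.516, 0.004]
contact_force: [-0.3, -0.9, -0.3]
gripper_width: 85.0
grip_force: 0.0
```

View pics/c6.png

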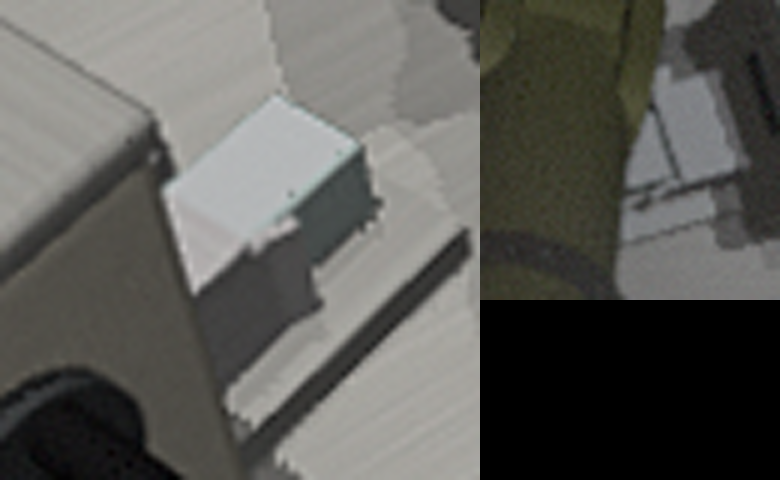

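The block sits flat between the guides under the roof, its rear top edge from (275,97) to (362,150) in the left crop. I'll check the rear edge against the bed front.

```bash
python3 - <<'E'
from h import *
b=load("pics/scene5.npz"); o=np.array([110,230])-.5+.08
S=lambda x,y:np.array([x,y])/6+o
e=np.array([.2790,-.9603]); f=np.array([.9603,.2790])
R=edge(b,S(278,99),S(360,149),65,r=2,name="rear top"); L=edge(b,S(272,99),S(175,180),65,r=2,name="far side"); N=edge(b,S(358,155),S(300,212),65,r=2,name="near side")
c=[isect(R,L),isect(R,N)]; print(c,"rear along",np.mean(c,0)@e,"lat",np.mean(c,0)@f)
for n in("scene3","scene5"):
    s=load(f"pics/{n}.npz"); o3=np.array([100,180])-.5+.13; S3=lambda x,y:np.array([x,y])/3.8+o3
    B=edge(s,S3(250,287) if n=="scene5" else S3(208,261),S3(330,336),20,r=2,name="front"); Nn=edge(s,S3(330,340),S3(240,422),20,r=2,name="near"); k=isect(B,Nn); print(n,k,"front along",k@e,"near lat",k@f)
    # vertical rear corner foot check
t=load("pics/top5.npz"); go([490,-299.6,150],106.3)
E
```

```text
rear top mid [ 481.4 -276.2] dir 17.02 res 0.34
far side mid [ 469.3 -312.1] dir -74.56 res 0.45
near side mid [ 513.8 -287.3] dir -75.22 res 0.33
[array([ 461.06625, -282.43286], dtype=float32), array([ 508.65164, -267.8624 ], dtype=float32)] rear along 399.4999289978027 lat 388.8438548400879
front mid [ 481.5 -256.7] dir 16.2 res 0.64
near mid [ 549.7 -291. ] dir -73.61 res 0.35
scene3 [ 535.0267  -241.16414] front along 380.8623640731812 near lat 446.50131874694824
front mid [ 503.1 -251. ] dir 15.36 res 1.16
near mid [ 549.7 -291. ] dir -73.61 res 0.36
scene5 [ 535.3099 -242.1271] front along 381.8661148773193 near lat 446.50461093749993
t 27.55 at [ 454.5 -178.   210.3] yaw 106.42 w 85.1 F [ 0.7 -0.7 -0.7] j [ 0.35  0.33 -0.04  1.91  0.02  0.89  0.59]
shift now-axes [-0.422 -0.001  0.202] goal-axes [-0.422 -0.     0.201] turn [0.02 0.02 0.02]
```

```bash
python3 -c "
from workcell import arm
print(arm.finish_job())"
```

```text
the job is handed in; nothing more can be done
None
```

I handed the job in at about 27.6 s of the 67 s limit: the lever was swung to its end stop, and the block was set down on the board and let go. It was then slid in until it met the back stop and released, lying flat between the guides. No verdict came back.

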